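# Seat a housing in the assembly fixture and close the toggle clamp

## Robot

A 6-joint arm with a two-finger parallel gripper is mounted at the origin on the work surface. World frame = base frame: x ahead of the robot, y to its left, z up, the work surface at z = 0. Lengths are in m, angles in rad, forces in N, time in s.
With the tool pointing down it reaches from about 0.3 to 0.775 m from the base axis. Payload 14.6 kg.
Tool frame: the origin (TCP) lies on the centre line of the jaws, within the pads' length; the fingertips stand 14 mm ahead of it and the grasp point (between the pads) lies 5 mm behind it; x points along the fingers, y is the direction in which the jaws open and shut, and the axes are right-handed (so a half turn about x gives the same grasp; the last joint's range is limited). The gripper opens to 94 mm and grips with 3 to 60 N. Pads are 16 mm wide; open, the fingers measure 119 mm over their backs; the gripper's body (75 mm by 177 mm) begins 78 mm behind the grasp point.
Start: joints at [1.06, 0.3, 1.521, -0, 1.321, -0.067], TCP at [0.236, 0.497, 0.219] pointing down, gripper open.
Joint ranges: [-3.03, 3.03], [-0.79, 2.21], [0.23, 2.52], [-1.04, 4.18], [0, 3.07], [-2.55, 2.55]. Speed limits (rad/s): [2.22, 2.22, 2.57, 3.14, 3.14, 3.14].

## Interface

Orientations are given as [roll, pitch, yaw] about the fixed x, y, z axes, in that order (R = Rz(yaw) Ry(pitch) Rx(roll)).
In Python, from station import * gives the robot as it stands. The module is installed in compiled form; this text tells all that it offers.
- The arm moves only by the shell command python3 -m handwheel 'ROWS' [FORCE]. ROWS is JSON, a list of rows, each a list of 3 entries, a list of its own where there are three numbers: the shift along the tool's x, y, z in mm, then the turn about the tool's x in rad, then the gripper command: -1 is fully open, 1 is shut, values between are in proportion. In form: [[[dx, dy, dz], spin, gripper], ...]. A call has exactly 5 rows; each row is the pose to reach, as a shift and turn from the pose measured when the call began, along the tool's axes at that moment; what a row does not reach only later rows make up. A row lasts 1/10 s, in which the tool goes at most 50 mm and 8.59 degrees, less where a joint would pass 70% of its speed; a pose out of reach is approached as far as the arm can. A call with a gripper value outside its range is refused whole. The fingers move at their own pace and stop on an object; FORCE is the grip in N (left out, the last holds). Time passes only in rows, so rows that repeat a pose let the fingers close, or fill a call up. It gives the time, the measured TCP pose, the force and the opening at its end, in the units of the state.
- get_obs(): the state, without advancing time (a new reading comes with each control period).
- camera(name): name is "scene" or "top"; returns (picture, depth): 480x640x3 uint8, blue, green, red; 480x640 float32, m along the optical axis (not along the pixel's ray), 0 where there is no reading.
- camera_info(name): a dict with "fx", "fy", "cx", "cy" (pixels), "k1" (the pictures are not rectified: a ray, as slopes to the right and down, at radius r is drawn at 1 + k1 r^2 times it, then the intrinsics apply), "extrinsics" (4x4, takes a point from camera to world coordinates). Camera axes: x right, y down, z forward; pixel columns grow to the right and rows downward; lengths in m; the calibration is good to about 2 mm. A picture is of the moment at which its call begins. camera_info takes no time and is no camera call.
- hand_in(): hands the job in, once; it reports no verdict.
The state is a dict: "time_s": time; "qpos": joint angles; "joint_vel": joint speeds; "tau": joint torques, N m; "ee_pos": TCP position; "eef_rot": TCP orientation; "force": force on the tool from outside, world axes, zero at the start; "moment": the same for the moment, N m; "grip_width": finger opening in m.
Only numpy, scipy, OpenCV 4.12 (cv2) and the standard library are available. Lean on these libraries where they do the work, as an engineer would, in place of code of your own. Each camera call takes 0.05 s, during which the arm holds its last target. There are 200 camera calls.

## Task

Push the loose black housing that stands on the aluminium fixture plate, without picking it up or tipping it over, until its square foot sits flush against both dark steel stop bars. Then push the red handle of the toggle clamp all the way over and down so that the clamp holds the foot there. Leave the mug, the glass and the finished housing with the orange cap where they stand.

Things in the scene. Friction and masses are not known exactly. Their poses are not given: they have to be found in the camera images.
- fixture: assembly fixture screwed to the table: aluminium plate 200 (x) x 240 (y) x 12 mm, with two dark steel stop bars (14 mm high above the plate) and a toggle clamp on it. Origin at the centre of the plate's underside, z up. Its place and yaw change from run to run; the two stop points, the seat and the clamp keep their places in this frame
- far_stop (a point): middle of the far stop bar's face, at the plate's upper face: fixture frame (72, -8, 12) mm. The face looks towards the fixture's -x; the bar runs along y from y = -50 to 34 mm, 12 mm thick
- side_stop (a point): middle of the side stop bar's face, at the plate's upper face: fixture frame (22, 42, 12) mm. The face looks towards the fixture's -y; the bar runs along x from x = -20 to 64 mm, 10 mm thick. The clamp stands behind it, y = 54 to 111 mm, in the plane x = 30 mm: bracket 38 mm high above the plate, its open arm upright at y = 45 to 75 mm, up to 70 mm above the plate
- seat (a point): the point on the plate's upper face where the centre of the housing's foot lies when it is flush against both stops: fixture frame (30, 0, 12) mm; axes parallel to the fixture's
- housing: the loose black plastic housing to be pushed, 0.13 to 0.25 kg: square foot 84 x 84 x 10 mm, upright tube in its middle, outer diameter 44 mm, bore 36 mm, top 62 mm above the underside. Origin at the centre of the underside, z up, x and y parallel to the foot's edges. It starts on the plate, 20 to 60 mm short of each stop, turned up to 0.35 rad from square to the stops
- handle (a joint): clamp handle angle, rad: 0 = open (handle up, 1.25 rad above level), 1.25 = closed (level, pointing along the fixture's +y; hard stop). It turns about an axis parallel to the fixture's x through (30, 92, 44) mm of the fixture frame, swinging towards +y and down, and stays where it is left; friction takes about 4 to 5 N at the grip. It drives the arm that brings the rubber pad down
- grip_mid (a point): the middle of the round red grip (18 mm thick) on its centre line, 85 mm from the handle's axis; the handle runs on to 121 mm from the axis
- mug: bystander: white mug 80 mm across, 92 mm high, with a handle on its own +y side; origin at the centre of its underside
- tumbler: bystander: green drinking glass 72 mm across, 95 mm high; origin at the centre of its underside
- finished: bystander: finished black housing like the loose one, with an orange cap, 72 mm high; origin at the centre of its underside
- clamp_arm: the clamp's steel arm with its rubber pad, turning about an axis parallel to the fixture's x through (30, 60, 39) mm of the fixture frame (origin there); driven by the handle through a link. Open it stands up, closed it points along the fixture's -y and presses on the foot
- pad (a point): centre of the underside of the clamp's rubber pad (10 mm across); closed, it stands on the foot's upper face, 9 mm in from the edge
Mind the look-alikes: they are no part of the job. Leave any pink look-alike of the housing alone.

How it is judged:
On the way, in this order (a step that is already met when the one before it is completed fails the run):
1. with the clamp still open, the housing's foot is flush against both stop bars (x of housing in the frame of seat above -0.003 m and y of housing in the frame of seat above -0.003 m and angle between the x axis of housing and the x axis of seat, either way round below 0.04 rad and value of joint handle below 0.5 rad), for 0.2 s.
2. the clamp handle is pushed fully over (value of joint handle above 1.19 rad), for 0.2 s.
At the end, for the whole second after the job is handed in: the housing stands flat on the plate with its foot within 3 mm of both stop bars and square to them within 0.04 rad, at rest, and the clamp handle is closed to within 0.06 rad of its end, with its pad pressing on the foot (over 1 N) (x of housing in the frame of seat between -0.003 and 0.003 m and y of housing in the frame of seat between -0.003 and 0.003 m and z of housing in the frame of seat below 0.003 m and angle between housing's own z axis and vertical below 0.04 rad and angle between the x axis of housing and the x axis of seat, either way round below 0.04 rad and value of joint handle above 1.19 rad and linear speed of housing below 0.01 m/s and contact force between clamp_arm and housing above 1 N); the robot touches nothing.
It fails at once if the housing is lifted off the plate by more than 5 mm (z of housing in the frame of seat above 0.005 m).
It fails at once if the housing is tipped by more than 0.3 rad (angle between housing's own z axis and vertical above 0.3 rad).
It fails at once if the mug is moved by more than 15 mm (distance of mug from where it was at the start of the episode above 0.015 m).
It fails at once if the glass is moved by more than 15 mm (distance of tumbler from where it was at the start of the episode above 0.015 m).
It fails at once if the finished housing is moved by more than 15 mm (distance of finished from where it was at the start of the episode above 0.015 m).
It also fails if it takes over 64 s, if anything falls off the work surface, if the arm or the gripper's body presses on something with over 40 N, if the wrist force passes 120 N, or if a joint passes its speed limit or range.

## Working session

There is one attempt and no reset: what is moved stays moved. The work goes in short steps, Python scripts to look and compute and a shell command to move; the robot and the scene stay as the last step left them, time stands still between calls to the robot, and variables do not carry over. Pictures are saved under pics/ and viewed, about 8 in all and at most 12, crops included, and the job is handed in when it is done.

```bash
mkdir -p pics; cat > h.py <<'E'
from station import *
import numpy as np, cv2
def snap(n,fn=None):
    p,d=camera(n)
    np.savez(f'{n}.npz',p=p,d=d)
    if fn: cv2.imwrite('pics/'+fn,p)
    return p,d
def load(n):
    z=np.load(f'{n}.npz'); return z['p'],z['d']
def rays(n,uv):
    c=camera_info(n); uv=np.atleast_2d(np.array(uv,float))
    K=np.array([[c['fx'],0,c['cx']],[0,c['fy'],c['cy']],[0,0,1]])
    s=cv2.undistortPoints(uv.reshape(-1,1,2),K,np.array([c['k1'],0,0,0,0.])).reshape(-1,2)
    T=np.array(c['extrinsics']); 
    return T[:3,3], np.c_[s,np.ones(len(s))]@T[:3,:3].T
def onz(n,uv,z):
    o,r=rays(n,uv); return o+r*((z-o[2])/r[:,2])[:,None]
def bydepth(n,uv,d):
    o,r=rays(n,uv); return o+r*np.array([d[int(v),int(u)] for u,v in np.atleast_2d(uv)])[:,None]
def cloud(n,d):
    v,u=np.mgrid[0:480,0:640]; o,r=rays(n,np.c_[u.ravel(),v.ravel()])
    return (o+r*d.ravel()[:,None]).reshape(480,640,3)
E
python3 - <<'E'
from h import *
snap('scene','s0.png'); snap('top','t0.png')
for n in('scene','top'):
    c=camera_info(n);print(n,np.round(c['extrinsics'],3).tolist(),c['fx'],c['k1'])
o=get_obs();print({k:np.round(v,3).tolist() for k,v in o.items()})
E
```

```text
scene [[0.245, 0.679, -0.692, 1.143], [0.969, -0.167, 0.179, -0.269], [0.006, -0.715, -0.699, 0.737], [0.0, 0.0, 0.0, 1.0]] 436.72142112387814 0.014477227160031102
top [[0.001, -0.999, 0.046, 0.464], [-1.0, -0.001, -0.001, -0.096], [0.001, -0.046, -0.999, 1.17], [0.0, 0.0, 0.0, 1.0]] 602.7696704423975 -0.08649790536152953
{'time_s': 0.1, 'qpos': [1.06, 0.3, 1.522, -0.0, 1.321, -0.067], 'joint_vel': [-0.001, -0.001, -0.001, -0.001, -0.001, 0.001], 'tau': [0.002, -53.265, -35.329, 0.071, 0.024, -0.0], 'ee_pos': [0.236, 0.497, 0.219], 'eef_rot': [-1.637, 1.57, -2.08], 'force': [0.027, -0.293, -0.652], 'moment': [0.035, -0.028, -0.034], 'grip_width': 0.094}
```

View pics/t0.png

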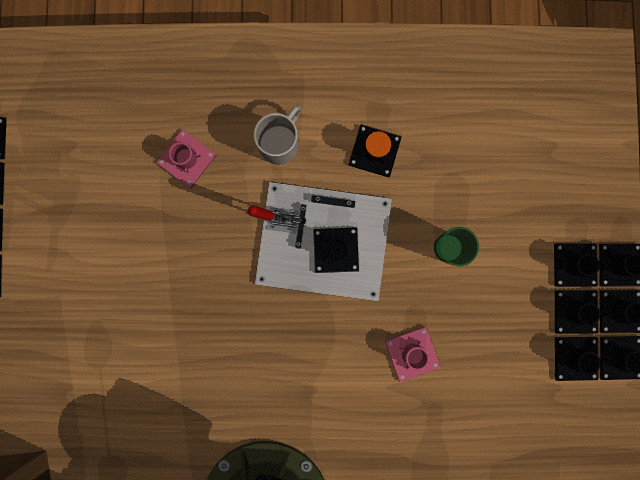

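View pics/s0.png

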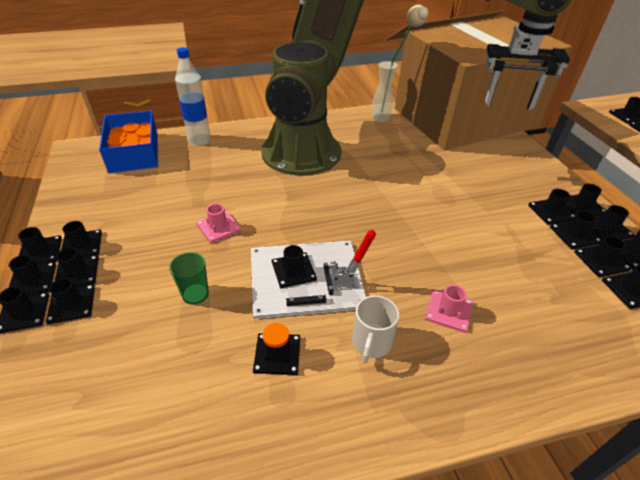

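Top picture: the plate's corners lie near (270,183), (390,200), (379,299) and (256,285). The far bar is at (333,201) and the side bar at (301,226). The red handle is at (262,212) and the mug at (277,138).

Candidates for the loose housing:
- Black one on the plate at (336,250). I choose this one.
- Orange-capped finished housing at (376,150).
- Pink ones at (186,157) and (413,353).
- Black racks at (600,310) and at the left edge.

Next is a close crop to check the choice.

```bash
python3 - <<'E'
from h import *
p,d=load('top')
c=p[170:310,240:410]; c=cv2.resize(c,None,fx=4.6,fy=4.2,interpolation=cv2.INTER_CUBIC) if 0 else cv2.resize(c,None,fx=4,fy=4,interpolation=cv2.INTER_CUBIC)
c=cv2.convertScaleAbs(c,alpha=1.3,beta=35)
cv2.imwrite('pics/t0c.png',c)
E
```

```text
(no output)
```

View pics/t0c.png

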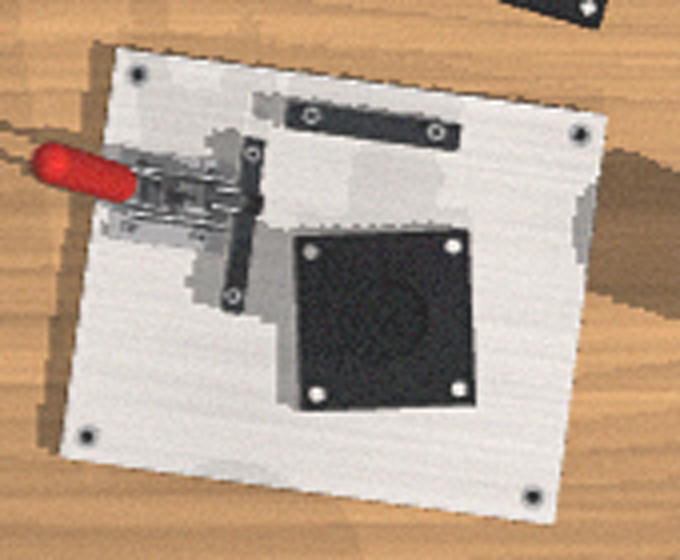

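The crop confirms the black housing between the bars, with its tube hidden in dark. Crop corners:
- Foot: (295,238), (467,230), (475,404), (299,410)
- Plate: (116,46), (607,116), (555,523), (62,458)

```bash
cat >> h.py <<'E'
from scipy.optimize import least_squares
def fit(P,Q): # 2D rigid: world P = R Q + t ; returns x,y,yaw
    f=lambda a:((np.c_[np.cos(a[2])*Q[:,0]-np.sin(a[2])*Q[:,1],np.sin(a[2])*Q[:,0]+np.cos(a[2])*Q[:,1]]+a[:2])-P).ravel()
    r=least_squares(f,[*P.mean(0),0.]); return r.x,np.abs(r.fun).max()
E
python3 - <<'E'
from h import *
full=lambda c:(np.array(c,float)+.5)/4-.5+[240,170]
pl=onz('top',full([(116,46),(607,116),(555,523),(62,458)]),.012)[:,:2]
ho=onz('top',full([(295,238),(467,230),(475,404),(299,410)]),.022)[:,:2]
f,e=fit(pl,np.array([[.1,.12],[.1,-.12],[-.1,-.12],[-.1,.12]]))
h,e2=fit(ho,np.array([[.042,.042],[.042,-.042],[-.042,-.042],[-.042,.042]]))
print('fix',f.round(4),e,'hou',h.round(4),e2)
c,s=np.cos(f[2]),np.sin(f[2]);R=np.array([[c,-s],[s,c]])
print('housing in fix',R.T@(h[:2]-f[:2]),h[2]-f[2])
np.save('fix.npy',f)
b=onz('top',full([(310,116),(437,132),(252,153),(232,296)]),.026)[:,:2]
print('bar screws in fix',((b-f[:2])@R).round(4))
for q in[(30,0),(30,92),(30,92+26.8)]: print(q,R@(np.array(q)/1000)+f[:2])
p,d=load('top'); C=cloud('top',d)
for n,m in(('mug',(277,138)),('glass',(456,246)),('fin',(378,144))):
    x=C[m[1]-2:m[1]+3,m[0]-2:m[0]+3].reshape(-1,3);print(n,np.median(x,0).round(3))
# depth check housing tube
for uv in[(336,250),(300,280),(290,222)]:print(bydepth('top',[uv],d).round(4))
E
```

```text
fix [ 0.509  -0.1099 -0.1321] 0.0014445348892812016 hou [ 0.4918 -0.1331  0.0381] 0.0011206672169177256
housing in fix [-0.01401811 -0.02530236] 0.1701894148481665
bar screws in fix [[ 0.0778  0.0226]
 [ 0.0782 -0.0384]
 [ 0.0565  0.0476]
 [-0.0123  0.0479]]
(30, 0) [ 0.53875322 -0.11384836]
(30, 92) [ 0.55087194 -0.02265003]
(30, 118.8) [0.55440218 0.00391645]
mug [ 0.711 -0.019  0.003]
glass [ 0.5   -0.368  0.004]
fin [ 0.686 -0.21   0.07 ]
[[ 0.4912 -0.1338  0.024 ]]
[[ 0.4339 -0.0651  0.0132]]
[[ 0.5432 -0.0468  0.0416]]
```

```bash
cat >> h.py <<'E'
from scipy.spatial.transform import Rotation as Ro
def tool():
    o=get_obs(); return o,Ro.from_euler('xyz',o['eef_rot']).as_matrix()
def need(fx,fy,z,zdir=None):
    """shift in tool axes (mm) + spin to bring TCP to fixture-frame (fx,fy) mm, world z mm; zdir: fixture-frame angle of tool z"""
    f=np.load('fix.npy'); o,R=tool(); c,s=np.cos(f[2]),np.sin(f[2])
    F=np.array([[c,-s],[s,c]]); w=np.r_[F@(np.array([fx,fy])/1e3)+f[:2],z/1e3]
    a=np.arctan2(R[1,2],R[0,2])-f[2]
    # spin about tool x (down) by t turns world yaw by -t
    sp=None if zdir is None else ((a-zdir+np.pi)%(2*np.pi)-np.pi)
    cur=F.T@(o['ee_pos'][:2]-f[:2])*1e3
    print('fix xy',cur.round(1),'z',round(o['ee_pos'][2]*1e3,1),'zdir',round(a,3),'| need',(R.T@(w-o['ee_pos'])*1e3).round(1),'spin',sp,'down',R[:,0].round(3),'F',np.round(o['force'],1),'t',o['time_s'],'q6',round(o['qpos'][5],2),'w',round(o['grip_width'],3))
E
python3 - <<'E'
from h import *
need(-95,-25,219,0); need(-95,-25,30,0); need(0,0,100,np.pi/2)
E
```

```text
fix xy [-350.5  565.2] z 218.9 zdir -0.312 | need [ 4.000e-01 -4.834e+02  4.241e+02] spin -0.31165492842772746 down [-0.001 -0.001 -1.   ] F [ 0.  -0.3 -0.7] t 0.1 q6 -0.07 w 0.094
fix xy [-350.5  565.2] z 218.9 zdir -0.312 | need [ 189.4 -483.2  424.2] spin -0.31165492842772746 down [-0.001 -0.001 -1.   ] F [ 0.  -0.3 -0.7] t 0.1 q6 -0.07 w 0.094
fix xy [-350.5  565.2] z 218.9 zdir -0.312 | need [ 119.4 -430.4  506.9] spin -1.882451255222624 down [-0.001 -0.001 -1.   ] F [ 0.  -0.3 -0.7] t 0.1 q6 -0.07 w 0.094
```

```bash
python3 -m handwheel '[[[0,-37,33],0,0],[[0,-75,66],0,0],[[0,-113,99],0,0],[[0,-150,132],0,0],[[0,-188,165],0,0]]'
python3 -m handwheel '[[[0,-37,33],0,0],[[0,-75,66],0,0],[[0,-113,99],0,0],[[0,-150,132],0,0],[[0,-188,165],0,0]]'
python3 -m handwheel '[[[0,-30,25],-0.1,0],[[0,-60,50],-0.2,0],[[0,-90,80],-0.31,0],[[0,-107,94],-0.31,0],[[0,-107,94],-0.31,0]]'
python3 -c "
from h import *
need(-95,-25,31,0)"
```

```text
time_s: 0.6
ee_pos: [0.3041, 0.2546, 0.219]
eef_rot: [-1.616, 1.57, -2.059]
force: [0.5, 0.3, 1.5]
grip_width: 0.0573
time_s: 1.1
ee_pos: [0.372, 0.0138, 0.2193]
eef_rot: [-1.142, 1.57, -1.586]
force: [2.0, 0.9, -0.3]
grip_width: 0.0469
time_s: 1.6
ee_pos: [0.4111, -0.1252, 0.2189]
eef_rot: [-2.367, 1.569, -2.503]
force: [0.4, 0.6, -0.2]
grip_width: 0.0473
fix xy [-95.1 -28. ] z 218.9 zdir -0.004 | need [187.9   3.2   0.3] spin -0.004051306769048857 down [-0.001 -0.001 -1.   ] F [ 0.4  0.6 -0.2] t 1.6 q6 -1.81 w 0.047
```

```bash
python3 -m handwheel '[[[40,3,0],0,0],[[80,3,0],0,0],[[120,3,0],0,0],[[160,3,0],0,0],[[175,3,0],0,0]]'
python3 -m handwheel '[[[6,0,0],0,0],[[12,0,0],0,0],[[12,0,0],0,0],[[12,0,0],0,0],[[12,0,0],0,0]]'
python3 -c "
from h import *
need(-60,-25,31,0)
p,d=snap('top'); cv2.imwrite('pics/t1.png',cv2.resize(p[160:340,220:420],None,fx=3,fy=3))"
```

```text
time_s: 2.1
ee_pos: [0.4094, -0.1207, 0.0409]
eef_rot: [3.09, 1.565, 2.955]
force: [-0.6, 0.6, -0.5]
grip_width: 0.0466
time_s: 2.6
ee_pos: [0.4098, -0.1208, 0.0296]
eef_rot: [-3.124, 1.567, 3.023]
force: [0.1, 0.2, 0.2]
grip_width: 0.0468
fix xy [-96.9 -23.9] z 29.6 zdir -0.004 | need [-1.5 -0.9 36.9] spin -0.0038257028231836188 down [-0.004  0.    -1.   ] F [0.1 0.2 0.2] t 2.6 q6 -1.81 w 0.047
```

View pics/t1.png

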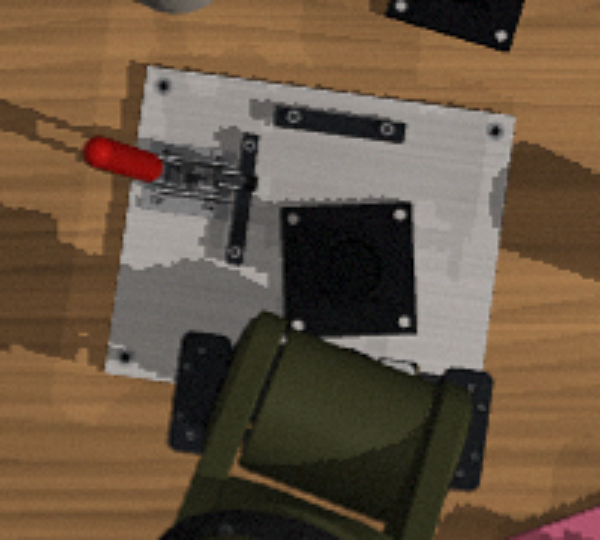

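Picture: the gripper straddles the fixture's -x edge, centred at about (330,410). The housing hasn't moved (foot centre about (350,268)) and the way is clear. Pushing +x now.

```bash
python3 -m handwheel '[[[-1,0,10],0,0],[[-1,0,20],0,0],[[-1,0,28],0,0],[[-1,0,36],0,0],[[-1,0,44],0,0]]'
python3 -m handwheel '[[[0,0,6],0,0],[[0,0,12],0,0],[[0,0,18],0,0],[[0,0,22],0,0],[[0,0,26],0,0]]'
python3 -c "
from h import *
need(-20,-25,31,0)"
```

```text
time_s: 3.15
ee_pos: [0.4539, -0.1268, 0.0302]
eef_rot: [3.11, 1.566, 2.974]
force: [0.4, 0.9, 0.6]
grip_width: 0.0471
time_s: 3.65
ee_pos: [0.4799, -0.1303, 0.03]
eef_rot: [3.113, 1.566, 2.977]
force: [-2.1, 0.5, 1.7]
grip_width: 0.0467
fix xy [-26.1 -24.1] z 30.0 zdir -0.004 | need [-1.  -0.9  6.1] spin -0.0037069568429517474 down [-0.005  0.001 -1.   ] F [-2.1  0.5  1.7] t 3.65 q6 -1.77 w 0.047
```

```bash
python3 -m handwheel '[[[0,0,1],0,0],[[0,0,2],0,0],[[0,0,3],0,0],[[0,0,4],0,0],[[0,0,5],0,0]]'
python3 -m handwheel '[[[0,0,0.5],0,0],[[0,0,1],0,0],[[0,0,1.5],0,0],[[0,0,2],0,0],[[0,0,2],0,0]]'
python3 -c "
from h import *
need(-20,-25,31,0)"
```

```text
time_s: 4.15
ee_pos: [0.4849, -0.131, 0.03]
eef_rot: [3.109, 1.566, 2.973]
force: [-0.8, 0.7, 1.0]
grip_width: 0.0468
time_s: 4.65
ee_pos: [0.4858, -0.1311, 0.0299]
eef_rot: [3.1, 1.563, 2.964]
force: [-10.3, 0.9, 9.2]
grip_width: 0.047
fix xy [-20.2 -24.1] z 29.9 zdir -0.004 | need [-1.1 -0.9  0.2] spin -0.0036987586336736378 down [-0.008  0.001 -1.   ] F [-10.3   0.9   9.2] t 4.65 q6 -1.77 w 0.047
```

```bash
python3 -m handwheel '[[[0,0,-8],0,0],[[-2,0,-20],0,0],[[-40,0,-20],0,0],[[-80,0,-20],0,0],[[-90,0,-20],0,0]]'
python3 -m handwheel '[[[0,20,0],0.14,0],[[0,40,0],0.28,0],[[0,60,0],0.42,0],[[0,76,0],0.56,0],[[0,76,0],0.70,0]]'
python3 -m handwheel '[[[0,0,0],0.14,0],[[0,0,0],0.28,0],[[0,0,0],0.42,0],[[0,0,0],0.56,0],[[0,0,0],0.70,0]]'
python3 -c "
from h import *
need(25,-105,120,-np.pi/2)"
```

```text
time_s: 5.15
ee_pos: [0.468, -0.129, 0.1239]
eef_rot: [-2.639, 1.569, -2.775]
force: [0.0, 0.8, -0.6]
grip_width: 0.0471
time_s: 5.65
ee_pos: [0.4782, -0.0522, 0.1233]
eef_rot: [-2.067, 1.569, -2.907]
force: [-0.1, -0.3, 0.2]
grip_width: 0.0474
time_s: 6.15
ee_pos: [0.4779, -0.0522, 0.1227]
eef_rot: [-1.432, 1.569, -2.977]
force: [0.0, -0.2, 1.0]
grip_width: 0.0471
fix xy [-38.4  53.1] z 122.7 zdir -1.414 | need [  2.7  37.9 166.1] spin 0.1572466900845999 down [-0.002 -0.    -1.   ] F [ 0.  -0.2  1. ] t 6.15 q6 -0.21 w 0.047
```

I had the sign of tool y the wrong way round, but the tool is clear of everything. Moving to the -y side now.

```bash
python3 -m handwheel '[[[0,0,34],0.05,0],[[0,10,70],0.1,0],[[0,20,105],0.15,0],[[0,30,140],0.157,0],[[0,38,166],0.157,0]]'
python3 -c "
from h import *
need(25,-105,31,-np.pi/2)"
```

```text
time_s: 6.65
ee_pos: [0.5202, -0.2191, 0.122]
eef_rot: [-1.258, 1.569, -2.962]
force: [-0.6, 1.3, -0.8]
grip_width: 0.047
fix xy [  25.4 -106.8] z 122.0 zdir -1.572 | need [91.  -0.3 -1.8] spin -0.0009167132715357518 down [-0.002 -0.    -1.   ] F [-0.6  1.3 -0.8] t 6.65 q6 -0.33 w 0.047
```

```bash
python3 -m handwheel '[[[30,0,0],0,0],[[60,0,0],0,0],[[80,0,0],0,0],[[91,0,0],0,0],[[91,0,0],0,0]]'
python3 -c "
from h import *
need(25,-105,31,-np.pi/2)
p,d=snap('top'); cv2.imwrite('pics/t2.png',cv2.convertScaleAbs(cv2.resize(p[165:315,240:420],None,fx=4,fy=4,interpolation=cv2.INTER_CUBIC),alpha=1.4,beta=35))"
```

```text
time_s: 7.15
ee_pos: [0.5193, -0.2188, 0.0297]
eef_rot: [-1.63, 1.567, 2.95]
force: [0.9, -0.2, 0.3]
grip_width: 0.0473
fix xy [  24.6 -106.6] z 29.7 zdir -1.572 | need [-1.3  0.4 -1.6] spin -0.000909086867416864 down [-0.004  0.001 -1.   ] F [ 0.9 -0.2  0.3] t 7.15 q6 -0.33 w 0.047
```

View pics/t2.png

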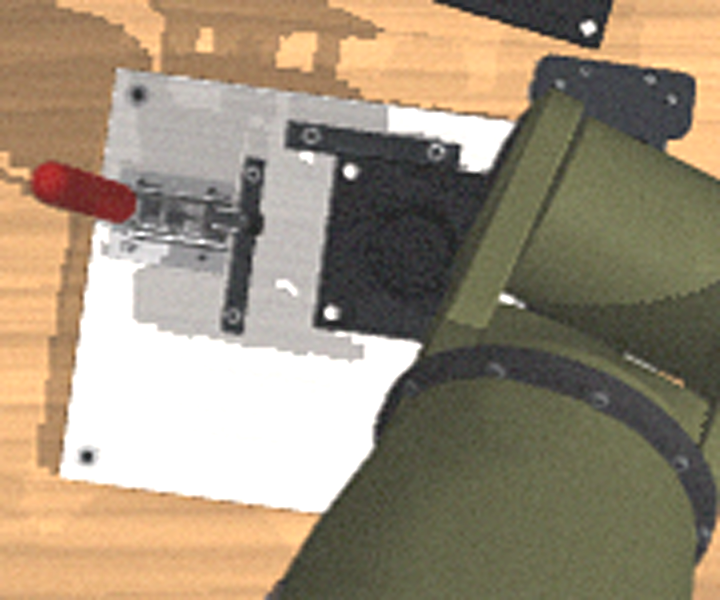

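Picture: the foot is flush with the far bar, its left edge at (325,240) about 35 mm short of the side bar at (245,245). Pushing +y now (tool -z).

```bash
python3 -m handwheel '[[[-1,0,-10],0,0],[[-1,0,-18],0,0],[[-1,0,-24],0,0],[[-1,0,-30],0,0],[[-1,0,-36],0,0]]'
python3 -m handwheel '[[[0,0,-4],0,0],[[0,0,-8],0,0],[[0,0,-11],0,0],[[0,0,-14],0,0],[[0,0,-17],0,0]]'
python3 -c "
from h import *
need(25,-50,31,-np.pi/2)"
```

```text
time_s: 7.7
ee_pos: [0.525, -0.1829, 0.0323]
eef_rot: [-1.019, 1.569, -2.723]
force: [0.2, -1.1, 1.2]
grip_width: 0.047
time_s: 8.2
ee_pos: [0.5273, -0.166, 0.0323]
eef_rot: [-0.966, 1.569, -2.669]
force: [0.1, -0.8, 1.8]
grip_width: 0.0471
fix xy [ 25.5 -53.2] z 32.3 zdir -1.572 | need [ 1.3 -0.5 -3.2] spin -0.0008296248488788294 down [-0.001 -0.001 -1.   ] F [ 0.1 -0.8  1.8] t 8.2 q6 -0.24 w 0.047
```

```bash
python3 -m handwheel '[[[1,0,-1],0,0],[[1,0,-2],0,0],[[1,0,-3],0,0],[[1,0,-3.5],0,0],[[1,0,-4],0,0]]'
python3 -m handwheel '[[[0,0,-0.5],0,0],[[0,0,-1],0,0],[[0,0,-1.5],0,0],[[0,0,-1.5],0,0],[[0,0,-1.5],0,0]]'
python3 -c "
from h import *
need(25,-50,31,-np.pi/2)"
```

```text
time_s: 8.7
ee_pos: [0.5277, -0.1651, 0.0319]
eef_rot: [0.029, 1.565, -1.675]
force: [-5.8, -26.1, 3.2]
grip_width: 0.0469
time_s: 9.2
ee_pos: [0.5277, -0.1653, 0.032]
eef_rot: [0.052, 1.563, -1.652]
force: [-3.3, -15.9, 0.8]
grip_width: 0.0472
fix xy [ 25.8 -52.5] z 32.0 zdir -1.572 | need [ 1.  -0.8 -2.5] spin -0.001137240172999654 down [-0.001 -0.008 -1.   ] F [ -3.3 -15.9   0.8] t 9.2 q6 -0.23 w 0.047
```

```bash
python3 -m handwheel '[[[0,0,8],0,0],[[-2,0,20],0,0],[[-40,0,25],0,0],[[-80,0,25],0,0],[[-120,0,25],0,1]]'
python3 -m handwheel '[[[0,0,50],0,1],[[0,0,100],0,1],[[0,0,130],0,1],[[0,0,130],0,1],[[0,0,130],0,1]]'
python3 -c "
from h import *
need(30,88,190,-np.pi/2)
p,d=snap('top'); cv2.imwrite('pics/t3.png',cv2.convertScaleAbs(cv2.resize(p[165:315,240:420],None,fx=4,fy=4,interpolation=cv2.INTER_CUBIC),alpha=1.4,beta=35))"
```

```text
time_s: 9.7
ee_pos: [0.5241, -0.1895, 0.1536]
eef_rot: [-0.03, 1.563, -1.735]
force: [0.4, -0.6, -1.0]
grip_width: 0.0419
time_s: 10.2
ee_pos: [0.5063, -0.3186, 0.1543]
eef_rot: [-0.105, 1.564, -1.811]
force: [0.1, 0.8, 0.1]
grip_width: 0.0025
fix xy [  24.8 -207.3] z 154.3 zdir -1.574 | need [ -37.7    4.3 -295.1] spin -0.0028490009590860232 down [-0.002 -0.007 -1.   ] F [0.1 0.8 0.1] t 10.2 q6 -0.48 w 0.003
```

View pics/t3.png

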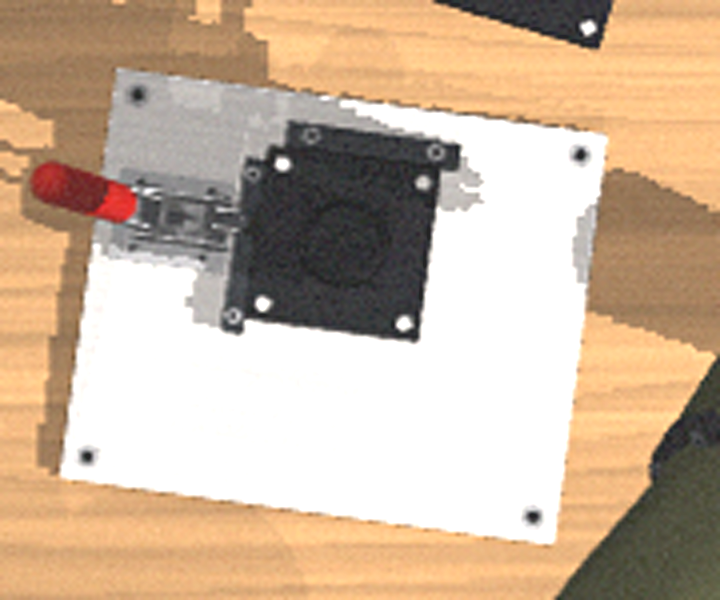

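The foot looks flush with both bars; its screws are at (283,164), (423,183), (404,323) and (263,304). Checking that in numbers.

```bash
python3 - <<'E'
from h import *
full=lambda c:(np.array(c,float)+.5)/4-.5+[240,165]
f=np.load('fix.npy');c,s=np.cos(f[2]),np.sin(f[2]);R=np.array([[c,-s],[s,c]])
pl,_=fit(onz('top',full([(118,67),(607,135),(555,543),(62,478)]),.012)[:,:2],np.array([[.1,.12],[.1,-.12],[-.1,-.12],[-.1,.12]]))
b=onz('top',full([(283,164),(423,183),(404,323),(263,304)]),.022)[:,:2]
g=(b-f[:2])@R*1e3;print(pl.round(4),f.round(4),g.round(1),g.mean(0))
p,d=load('top');C=cloud('top',d)
m=(p[:,:,2]>110)&(p[:,:,1]<50)&(p[:,:,0]<50);m[:,:240]=0;m[:,300:]=0;m[:200]=0;m[240:]=0
X=C[m];g=np.c_[(X[:,:2]-f[:2])@R,X[:,2]]*1e3
print(m.sum(),g.mean(0).round(1),g.min(0).round(1),g.max(0).round(1))
E
```

```text
[ 0.509  -0.1101 -0.1321] [ 0.509  -0.1099 -0.1321] [[ 63.1  33.7]
 [ 63.  -33.9]
 [ -4.5 -33.6]
 [ -4.5  34.2]] [29.28036505  0.08034026]
58 [ 28.9 102.5  97.5] [22.8 96.7 79.6] [ 36.7 109.7 116.9]
```

The housing's centre is at (29.3, 0.1) in the fixture frame, square to the stops, so it is seated. Next is the handle, with shut fingers, approaching from above between the clamp arm and the handle.

```bash
python3 -m handwheel '[[[-48,4,0],0,1],[[-48,4,-48],0,1],[[-48,4,-96],0,1],[[-48,4,-144],0,1],[[-48,4,-190],0,1]]'
python3 -m handwheel '[[[0,0,-40],0,1],[[0,0,-80],0,1],[[0,0,-98],0,1],[[0,0,-98],0,1],[[0,0,-98],0,1]]'
python3 -c "
from h import *
need(30,85,141,-np.pi/2)"
```

```text
time_s: 10.75
ee_pos: [0.5359, -0.1266, 0.2014]
eef_rot: [-0.044, 1.564, -1.747]
force: [0.3, 0.1, 0.4]
grip_width: 0.0005
time_s: 11.25
ee_pos: [0.5486, -0.0288, 0.2008]
eef_rot: [-0.056, 1.564, -1.757]
force: [-0.2, -0.0, 0.1]
grip_width: 0.0004
fix xy [28.6 85.6] z 200.8 zdir -1.569 | need [59.8  1.5  0.2] spin 0.0017303421370788996 down [-0.001 -0.006 -1.   ] F [-0.2 -0.   0.1] t 11.25 q6 0.02 w 0.0
```

```bash
python3 -m handwheel '[[[20,1,0],0,1],[[40,1,0],0,1],[[60,1,0],0,1],[[60,1,0],0,1],[[60,1,0],0,1]]'
python3 -m handwheel '[[[0,0,-10],0,1],[[0,0,-17],0,1],[[2,0,-24],0,1],[[4,0,-30],0,1],[[7,0,-36],0,1]]'
python3 -c "
from h import *
need(30,140,123,-np.pi/2)"
```

```text
time_s: 11.75
ee_pos: [0.5495, -0.03, 0.1413]
eef_rot: [-0.06, 1.564, -1.761]
force: [-0.3, 0.6, 0.4]
grip_width: 0.0005
time_s: 12.25
ee_pos: [0.5547, 0.0062, 0.1345]
eef_rot: [0.153, 1.564, -1.548]
force: [1.0, -1.9, 5.3]
grip_width: 0.0003
fix xy [ 30.  121.1] z 134.5 zdir -1.57 | need [ 11.4   0.  -19. ] spin 0.0011621811485706957 down [ 0.    -0.007 -1.   ] F [ 1.  -1.9  5.3] t 12.25 q6 0.08 w 0.0
```

Contact was made as planned (about 5 N). Following the arc.

```bash
python3 -m handwheel '[[[2,0,-4],0,1],[[5,0,-8],0,1],[[7,0,-12],0,1],[[9,0,-15],0,1],[[11,0,-19],0,1]]'
python3 -m handwheel '[[[3,0,-3],0,1],[[6,0,-6],0,1],[[9,0,-9],0,1],[[12,0,-11],0,1],[[16,0,-14],0,1]]'
python3 -m handwheel '[[[4,0,-2],0,1],[[8,0,-4],0,1],[[12,0,-6],0,1],[[15,0,-8],0,1],[[19,0,-10],0,1]]'
python3 -c "
from h import *
need(30,169,67,-np.pi/2)"
```

```text
time_s: 12.75
ee_pos: [0.557, 0.025, 0.123]
eef_rot: [0.049, 1.564, -1.652]
force: [-0.4, -4.3, 0.2]
grip_width: 0.0005
time_s: 13.25
ee_pos: [0.5589, 0.0389, 0.1067]
eef_rot: [0.084, 1.564, -1.618]
force: [-0.2, -3.5, 3.0]
grip_width: 0.0001
time_s: 13.75
ee_pos: [0.5602, 0.0487, 0.0873]
eef_rot: [0.065, 1.564, -1.636]
force: [0.9, -3.6, 2.9]
grip_width: 0.0006
fix xy [ 29.8 163.9] z 87.3 zdir -1.57 | need [20.3  0.2 -5.2] spin 0.0009398668226276996 down [-0.    -0.007 -1.   ] F [ 0.9 -3.6  2.9] t 13.75 q6 0.16 w 0.001
```

```bash
python3 -m handwheel '[[[4,0,-1],0,1],[[8,0,-2],0,1],[[12,0,-3],0,1],[[16,0,-4],0,1],[[19,0,-5],0,1]]'
python3 -m handwheel '[[[1,0,0],0,1],[[2,0,0],0,1],[[3,0,0],0,1],[[4,0,0],0,1],[[4,0,0],0,1]]'
python3 -c "
from h import *
need(30,169,64,-np.pi/2)"
```

```text
time_s: 14.25
ee_pos: [0.5608, 0.0533, 0.0679]
eef_rot: [0.053, 1.563, -1.649]
force: [-0.0, -3.7, 3.6]
grip_width: 0.0007
time_s: 14.75
ee_pos: [0.5612, 0.0534, 0.0663]
eef_rot: [0.222, 1.563, -1.48]
force: [-11.8, -1.1, 30.8]
grip_width: 0.0007
fix xy [ 30.2 168.8] z 66.3 zdir -1.57 | need [ 2.3 -0.2 -0.2] spin 0.0010414395890498973 down [ 0.001 -0.007 -1.   ] F [-11.8  -1.1  30.8] t 14.75 q6 0.17 w 0.001
```

The handle is on its hard stop: 31 N at TCP z 66 mm, against 67 mm predicted. Backing straight up and looking.

```bash
python3 -m handwheel '[[[-10,0,0],0,1],[[-50,0,0],0,1],[[-100,0,0],0,1],[[-140,0,0],0,1],[[-140,0,0],0,1]]'
python3 -m handwheel '[[[0,0,-45],0,1],[[0,0,-90],0,1],[[0,0,-135],0,1],[[0,0,-180],0,1],[[0,0,-200],0,1]]'
python3 - <<'E'
from h import *
need(30,169,64)
p,d=snap('top'); q,_=snap('scene')
A=cv2.convertScaleAbs(cv2.resize(p[165:315,225:410],(592,480),interpolation=cv2.INTER_CUBIC)[:,:],alpha=1.3,beta=30)
cv2.imwrite('pics/t4.png',A)
cv2.imwrite('pics/s4.png',cv2.resize(q[210:390,220:420],None,fx=3,fy=3,interpolation=cv2.INTER_CUBIC))
f=np.load('fix.npy');c,s=np.cos(f[2]),np.sin(f[2]);R=np.array([[c,-s],[s,c]]);C=cloud('top',d)
m=(p[:,:,2]>90)&(p[:,:,1]<50)&(p[:,:,0]<50);m[:,:215]=0;m[:,300:]=0;m[:180]=0;m[250:]=0
g=np.c_[(C[m][:,:2]-f[:2])@R,C[m][:,2]]*1e3
print(m.sum(),g.mean(0).round(1),g.min(0).round(1),g.max(0).round(1))
k=np.polyfit(g[:,1],g[:,2],1);print('slope',k[0])
E
```

```text
time_s: 15.25
ee_pos: [0.5627, 0.0547, 0.2117]
eef_rot: [1.04, 1.56, -0.661]
force: [0.5, 1.2, -0.7]
grip_width: 0.0006
time_s: 15.75
ee_pos: [0.5881, 0.2564, 0.209]
eef_rot: [0.911, 1.561, -0.788]
force: [0.7, -0.2, -0.9]
grip_width: 0.0005
fix xy [ 30.1 373.5] z 209.0 zdir -1.567 | need [146.2  -2.  203.7] spin None down [ 0.007 -0.007 -1.   ] F [ 0.7 -0.2 -0.9] t 15.75 q6 0.49 w 0.0
391 [ 29.2 166.3  52.5] [-46.    7.5  -3.6] [  39.   209.3 1170.4]
slope -0.7036683951601969
```

View pics/t4.png

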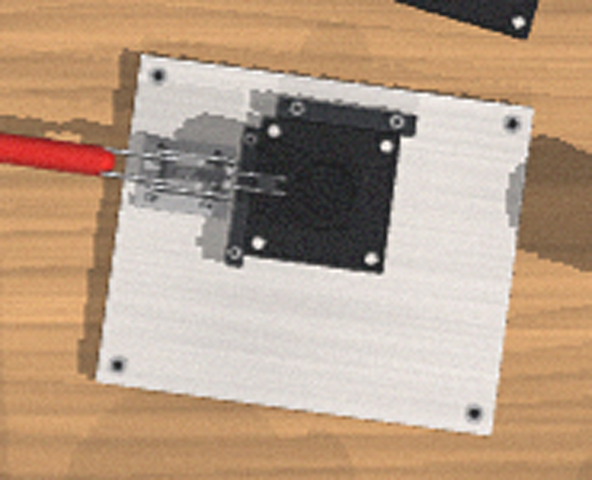

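View pics/s4.png

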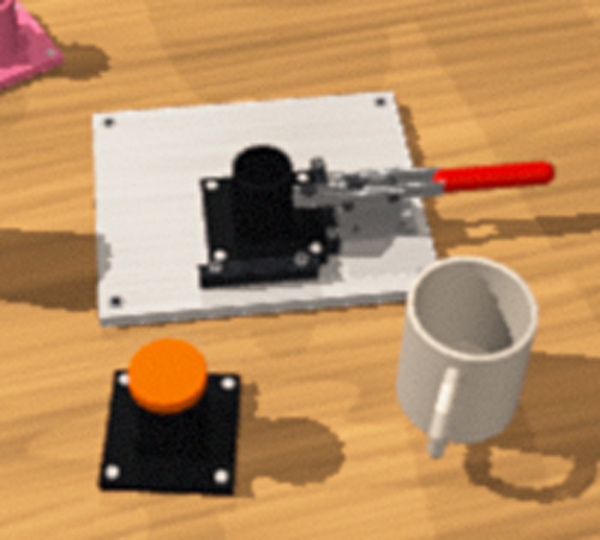

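The handle lies level and the arm is down on the foot, whose screws are at (274,131), (386,146), (371,259) and (258,243) in the top crop. The handle slope of -0.70 came from depth outliers, so I'll fit it again without them.

```bash
python3 - <<'E'
from h import *
f=np.load('fix.npy');c,s=np.cos(f[2]),np.sin(f[2]);R=np.array([[c,-s],[s,c]])
full=lambda c:(np.array(c,float)+.5)/3.2-.5+[225,165]
g=(onz('top',full([(274,131),(386,146),(371,259),(258,243)]),.022)[:,:2]-f[:2])@R*1e3
print(g.mean(0),(g[0]-g[3])/67.5,(g[1]-g[2])/67.5)
p,d=load('top');C=cloud('top',d)
m=(p[:,:,2]>90)&(p[:,:,1]<50)&(p[:,:,0]<50)
g=np.c_[(C[m][:,:2]-f[:2])@R,C[m][:,2]]*1e3
g=g[(abs(g[:,0]-30)<4)&(g[:,1]>145)&(g[:,1]<205)&(abs(g[:,2]-50)<25)]
print(len(g),np.polyfit(g[:,1],g[:,2],1),np.median(g[:,2]))
for n,u in(('mug',(277,138)),('glass',(456,246)),('fin',(378,144))):
    print(n,np.median(C[u[1]-2:u[1]+3,u[0]-2:u[0]+3].reshape(-1,3),0).round(3))
E
```

```text
[29.23131215  0.22441247] [ 1.002108   -0.00744871] [ 1.00948920e+00 -4.10655064e-04]
136 [-1.20529585e-02  5.32492092e+01] 51.06216917017636
mug [ 0.71  -0.019  0.005]
glass [ 0.5   -0.368  0.003]
fin [ 0.686 -0.21   0.07 ]
```

All checks agree, so I'm handing in.

```bash
python3 -c "
from station import *
print(hand_in())"
```

```text
the job is handed in; nothing more can be done
None
```

I pushed the housing flush against both stop bars, closed the clamp on its foot, and handed the job in at about 16 s of the 64 s allowed. The hand-in gives no verdict.

**What I did:** I pushed the foot first against the far bar and then against the side bar, using two fingertips low on its edge. Then I swung the red handle over and down with shut fingers to its hard stop, where I read about 31 N, and backed the arm off clear of everything.

**Last checks:**
- **Housing:** its centre measured (29.2, 0.2) mm in the fixture frame against a seat of (30, 0). It is square to the stops within about 0.01 rad, and the pictures show it standing flat.
- **Handle:** level within about 0.012 rad, with the pad seen lying on the foot. I could not measure the pad's contact force directly.
- **Mug, glass and finished housing:** within 1 mm of where they were at the start.

**What disagreed:**
- The side-bar contact came about 2.5 mm earlier than I had calculated, but the picture afterwards showed the foot flush.
- My first reading of the handle's slope was spoiled by depth outliers, and the refit without them gave the 0.012 rad above.
- One sideways move went the wrong way because I mixed up a tool-axis sign. It stayed above everything and touched nothing.

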